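# Release the battery drawer with the latch pin

### The arm

A 6-joint arm with a two-finger parallel gripper is mounted at the origin on a cart in front of the work surface, level with it; the furniture and walls round the work are solid. World frame = base frame: x ahead of the robot, y to its left, z up, the work surface at z = 0. Lengths are in m, angles in rad, forces in N, time in s.
With the tool pointing down it reaches from about 0.35 to 0.975 m from the base axis. Payload 7.1 kg.
Tool frame: the origin (TCP) lies midway between the tips of the shut fingers; the grasp point (between the pads) lies 19 mm behind it; z points along the fingers, y is the line along which they close (so a half turn about z gives the same grasp; the last joint's range is limited). The gripper opens to 88 mm and grips with 3 to 60 N. Pads are 20 mm wide; open, the fingers measure 115 mm over their backs; the gripper's body (75 mm by 178 mm) begins 61 mm behind the grasp point.
Start: joints at [-1.161, 0.423, 1.63, -0, 1.089, -0.019], TCP at [0.26, -0.568, 0.223] pointing down, gripper open.
Joint ranges: [-3, 3], [-0.9, 2.11], [0.09, 2.58], [-1.31, 4.45], [0.11, 2.69], [-2.54, 2.54]. Speed limits (rad/s): [2.39, 2.39, 3.01, 3.14, 3.14, 3.14].

### API

Orientations are given as a rotation vector (axis times angle).
In Python, from cell import bot, telemetry, vision, hand_in gives the robot as it stands. Calls block until the motion is done:
- bot.reach(position, orientation): joint-space move of the TCP to a pose.
- bot.line_to(position, ori=None, max_speed=0.15, stop_force=None): straight line of the TCP; ori=None keeps the orientation; max_speed is the mean speed in m/s. With stop_force (N) it stops when the force on the tool has changed by that much, and returns True; else False.
- bot.movej(angles): joint-space move.
- bot.set_gripper(opening): finger opening in m; the grip force is fixed at half the most; returns when the fingers have stopped.
- bot.sleep(seconds).
- bot.ik(position, orientation): joint angles nearest the present ones, or None.
- telemetry.read_state(): the state.
- vision.get_image(name): name is "side" or "top" or "wrist"; returns a dict with "pixels" (400x640x3 uint8, blue, green, red), "range_z" (400x640 float32, m along the optical axis (not along the pixel's ray), 0 where there is no reading), "fovy" (degrees; the focal length in pixels is half the picture's height over the tangent of half this angle, whatever the lens; pixels are square), "cx", "cy" (the principal point, pixels), "R" (3x3) and "t" (3): a world point X has camera coordinates R X + t. Camera axes: x right, y down, z forward; pixel columns grow to the right and rows downward; lengths in m; the calibration is good to about 2 mm. A picture is of the moment at which its call begins.
A pose or a line that the arm cannot do raises bot.PlanningError and nothing moves.
- hand_in(): hands the job in; it is judged then, once.
The state is a dict: "time": time; "joint_pos": joint angles; "qvel": joint speeds; "joint_torque": joint torques, N m; "position": TCP position; "ee_rot": TCP orientation; "wrist_force": force on the tool from outside, world axes, zero at the start; "ft_torque": the same for the moment, N m; "width": finger opening in m; "grasp_force": force on a finger pad.
Only numpy, scipy, OpenCV 4.12 (cv2) and the standard library are available. Lean on these libraries where they do the work, as an engineer would, in place of code of your own. Each camera call takes 0.05 s, during which the arm holds its last target. There are 200 camera calls.

### The job

Take the orange-handled release pin out of its holder, reach with it through the narrow slot in the top of the grey battery dock, feel for the hidden latch tab somewhere along the slot and press it down until the blue battery drawer springs open. Then stand the pin back in its holder, fully down. Feel your way gently: never push on the dock with more than 20 N, and leave the flux syringe, the tape roll and the little tin where they are.

Things in the scene. Friction and masses are not known exactly. Their poses are not given: they have to be found in the camera images.
- pin_handle (a point): Centre of the release pin's handle. Loose upright tool, about 60 g: orange square handle 16 x 16 mm, 45 mm tall (this point is half-way up; x and y axes square to its flats, z up), below it a straight round steel shaft, 6 mm in diameter, 50 mm long, with a round end. In the holder the handle's underside rests on the holder's top.
- pin_tip (a point): Lowest point of the release pin's shaft, on its axis, 72.5 mm below the handle's centre.
- pin_holder: Fixed grey block 40 x 40 mm, 60 mm tall, on a black foot plate 52 x 52 x 6 mm; origin on the bench under its centre, z up. A bore of 10 mm diameter with a chamfered mouth goes down the middle from its top, deep enough for the whole shaft. With the pin fully home its handle's centre is 82.5 mm above this origin and its tip 10 mm.
- battery_dock: Fixed grey battery dock, a box 120 mm (x) x 156 mm (y) x 70 mm tall; origin on the bench under its centre, x points to its rear, y along the slot, z up. The blue drawer is in its front (-x) face and springs out to -x.
- slot (a point): Centre of the slot in the dock's top, level with the upper face (70 mm above the bench, 43 mm behind the dock's centre). One straight slot with a black rim, 9 mm wide in x and 72 mm long in y (36 mm either way from here), through a top 4 mm thick; axes as the dock's.
- tab_level (a point): Point 16 mm straight below the slot's centre: height of the top of the hidden latch tab (8 mm long in y, 14 mm wide in x). The tab's centre lies anywhere from 20 mm one way to 20 mm the other along y from here, new each time, not readable. It moves only straight down, on a spring: 2 N starts it, about 7.5 N at 9 mm down frees the drawer, solid stop at 12 mm; it springs back.
- rubber_level (a point): Point 19 mm straight below the slot's centre: height of the top of the stiff rubber that fills the space under the slot on both sides of the tab, from 1.5 mm beside it (3 mm below the tab's top). It gives 1 mm for each 25 N; pressing it opens nothing. The tab's side face can be felt by a shaft slid along the slot just above the rubber.
- battery_drawer (a joint): How far the blue drawer (4 mm thick front panel, two battery cells behind it) has come out of the dock's front: 0 shut and latched (it may read up to 1 mm), 0.035 m fully sprung open. Its own spring opens it as soon as the latch lets go.
- flux_syringe: White flux syringe, 21 x 119 x 21 mm, lying loose on the bench; bystander.
- kapton_roll: Amber tape roll, 60 mm in diameter, 12 mm tall, lying loose on the bench; bystander.
- tip_tin: Small round white tin, 32 mm in diameter, 19 mm tall, loose on the bench; bystander.
Mind the look-alikes: they are no part of the job. Leave any yellow look-alike of the pin_holder alone.

How it is judged:
By the outcome, as a careful person would: the job done as asked, in the order asked, and still so for the second after the job is handed in, with the robot touching nothing.
It also fails if it takes over 72 s, if anything falls off the work surface, if the arm or the gripper's body presses on something with over 40 N, if the wrist force passes 120 N, or if a joint passes its speed limit or range.

## Working session

There is one attempt and no reset: what is moved stays moved. The work goes in short steps, each a Python script; the robot and the scene stay as the last script left them, time stands still between calls to the robot, and variables do not carry over. Pictures are saved under pics/ and viewed, at most 10 in all, crops included, and the job is handed in when it is done.

```bash
mkdir -p pics; ls; python3 - <<'E'
from cell import bot, telemetry, vision
import cv2, pickle
for n in ("top","side"):
    im=vision.get_image(n); pickle.dump(im,open(f"pics/{n}0.pkl","wb")); cv2.imwrite(f"pics/{n}0.png",im["pixels"])
    print(n,im["fovy"],im["cx"],im["cy"],im["R"],im["t"])
s=telemetry.read_state(); print(s)
E
```

```text
pics
top 54.69165756573213 314.25504349949273 197.68724104320054 [[-0.00854403 -0.99977593  0.01936745]
 [-0.98359063  0.00491205 -0.18034783]
 [ 0.18021228 -0.02059054 -0.9834122 ]] [-0.00269989  0.56690217  1.32620101]
side 52.54013990248008 317.15910123091237 196.91262782768501 [[-0.96785243 -0.25132325  0.0099144 ]
 [-0.146301    0.5304699  -0.83498366]
 [ 0.20459151 -0.80959145 -0.55018542]] [0.52646953 0.13500283 1.13514875]
{'time': 0.1, 'joint_pos': array([-1.16099694e+00,  4.23779720e-01,  1.63055909e+00, -2.84532309e-06,
        1.08860355e+00, -1.89971013e-02]), 'qvel': array([ 1.63330931e-04, -4.17046257e-04, -1.64302596e-03, -1.32038194e-03,
        1.29784325e-04,  1.05186938e-05]), 'joint_torque': array([-7.05552156e-04, -5.45614493e+01, -2.74323928e+01,  6.44448982e-02,
        1.87878491e-02, -2.92098173e-05]), 'position': array([ 0.25969492, -0.56796881,  0.22199129]), 'ee_rot': array([-3.06837094e+00, -6.68124071e-01,  4.15348808e-04]), 'wrist_force': array([0.14910375, 0.1525579 , 0.53528168]), 'ft_torque': array([-0.06433221, -0.0037229 ,  0.02830817]), 'grasp_force': 0.0, 'width': 0.08759104292163492}
```

View pics/top0.png

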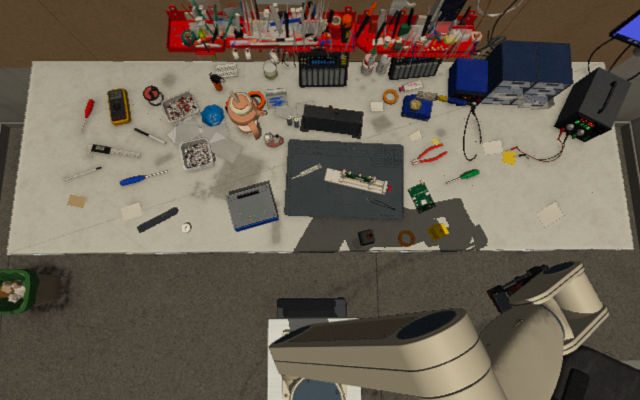

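View pics/side0.png

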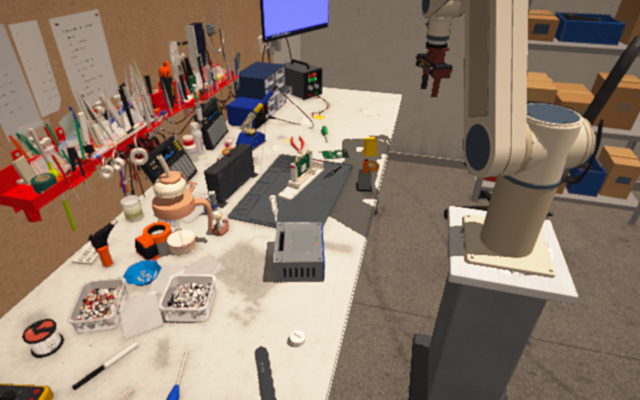

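Top view: grey dock at (252,207) with its slot near (248,190), dark block with the pin at (367,237), tape roll at (406,238), yellow look-alike at (440,231), tin at (186,228). Side view: dock at (300,250), dark block with orange pin at (365,175), and yellow block behind it at (370,147). I'll check with a close crop.

```bash
python3 - <<'E'
import cv2, pickle, numpy as np
T=pickle.load(open("pics/top0.pkl","rb"));S=pickle.load(open("pics/side0.pkl","rb"))
a=cv2.resize(T["pixels"][215:260,345:465],(400,150),interpolation=cv2.INTER_CUBIC)
a=cv2.resize(T["pixels"][210:255,350:460],None,fx=3.6,fy=3.6,interpolation=cv2.INTER_CUBIC)
b=cv2.resize(T["pixels"][175:240,215:290],None,fx=5,fy=5,interpolation=cv2.INTER_CUBIC)
c=cv2.resize(S["pixels"][125:200,335:395],None,fx=6,fy=6,interpolation=cv2.INTER_CUBIC)[:430,:396]
d=cv2.resize(S["pixels"][190:290,255:335],None,fx=4,fy=4,interpolation=cv2.INTER_CUBIC)
C=np.zeros((600,800,3),np.uint8)
for im,(r,k) in ((a,(0,0)),(c,(165,0)),(b,(0,400)),(d,(330,400))):
    h=min(im.shape[0],600-r);w=min(im.shape[1],800-k);C[r:r+h,k:k+w]=im[:h,:w]
cv2.imwrite("pics/crop1.png",C)
def ptz(I):
    v,u=np.mgrid[:400,:640]; f=200/np.tan(np.radians(I["fovy"]/2)); z=I["range_z"]
    P=np.stack([(u-I["cx"])/f*z,(v-I["cy"])/f*z,z],-1); return (P-I["t"])@I["R"]
W=ptz(T); WS=ptz(S)
for p in [(252,207),(248,190),(367,237),(406,238),(440,231),(186,228),(380,260-60),(300,215)]: print(p,W[p[1],p[0]].round(3))
for p in [(365,182),(366,165),(300,240),(370,147)]: print('s',p,WS[p[1],p[0]].round(3))
E
```

```text
(252, 207) [0.532 0.211 0.07 ]
(248, 190) [0.592 0.227 0.068]
(367, 237) [ 0.424 -0.187  0.072]
(406, 238) [ 0.425 -0.341  0.   ]
(440, 231) [ 0.447 -0.456  0.032]
(186, 228) [0.465 0.452 0.018]
(380, 200) [ 0.566 -0.251  0.002]
(300, 215) [0.511 0.045 0.01 ]
s (365, 182) [ 0.426 -0.174  0.036]
s (366, 165) [ 0.429 -0.189  0.092]
s (300, 240) [0.534 0.214 0.073]
s (370, 147) [ 0.447 -0.431  0.039]
```

View pics/crop1.png

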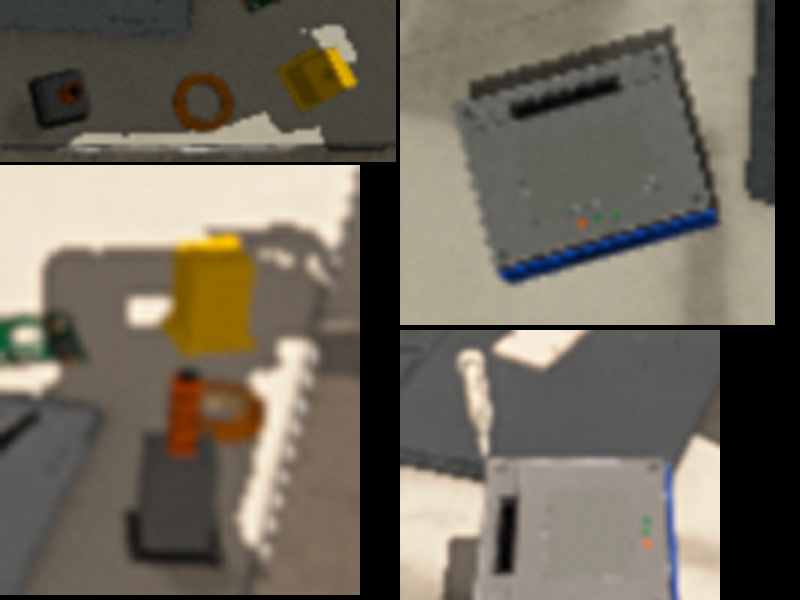

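Candidates: the grey block with orange pin at top (367,237) is the right one by the description (grey, pin in it, handle top about 0.09 m up). The yellow block at (440,231) is the look-alike and the amber ring at (406,238) is the tape. The crop confirms this. The white syringe lies just right of the dock. Next I'll look from near with the wrist camera, over the holder and then the dock.

```bash
cat > h.py <<'E'
from cell import bot, telemetry, vision, hand_in
import numpy as np, cv2, pickle
from scipy.spatial.transform import Rotation as Ro
def ori(yaw): return (Ro.from_euler('z',yaw)*Ro.from_euler('x',np.pi)).as_rotvec()
def shot(cam,name):
    I=vision.get_image(cam); pickle.dump(I,open(f"pics/{name}.pkl","wb")); cv2.imwrite(f"pics/{name}.png",I["pixels"]); return I
def foc(I): return 200/np.tan(np.radians(I["fovy"]/2))
def cloud(I):
    v,u=np.mgrid[:400,:640]; f=foc(I); z=I["range_z"]
    return (np.stack([(u-I["cx"])/f*z,(v-I["cy"])/f*z,z],-1)-I["t"])@I["R"]
def ray(I,uv,h):
    uv=np.atleast_2d(uv).astype(float); d=np.c_[(uv[:,0]-I["cx"])/foc(I),(uv[:,1]-I["cy"])/foc(I),np.ones(len(uv))]@I["R"]
    c=-I["R"].T@I["t"]; return c+d*((h-c[2])/d[:,2])[:,None]
def proj(I,X):
    p=np.asarray(X)@I["R"].T+I["t"]; return p[...,:2]/p[...,2:]*foc(I)+[I["cx"],I["cy"]]
E
python3 - <<'E'
from h import *
bot.reach([0.36,-0.19,0.32],ori(1.2)); I=shot("wrist","w_hold"); print(proj(I,[.426,-.188,.1]), -I["R"].T@I["t"])
bot.reach([0.50,0.2,0.32],ori(1.57)); I=shot("wrist","w_dock"); print(proj(I,[.592,.227,.07]), -I["R"].T@I["t"])
s=telemetry.read_state(); print(s['time'],s['position'],s['joint_pos'])
C=np.hstack([cv2.resize(pickle.load(open(f"pics/{n}.pkl","rb"))["pixels"],(400,250)) for n in("w_hold","w_dock")])
cv2.imwrite("pics/w2.png",C)
E
```

```text
[368.53151209 158.92976168] [ 0.38448533 -0.12682261  0.48250585]
[390.22907061 154.92414998] [0.49963405 0.26757757 0.48253458]
3.225 [0.50016795 0.19887639 0.32006656] [ 3.56489112e-01  1.91591727e-01  1.72086240e+00 -2.71223789e-04
  1.22916028e+00  3.58999151e-01]
```

View pics/w2.png

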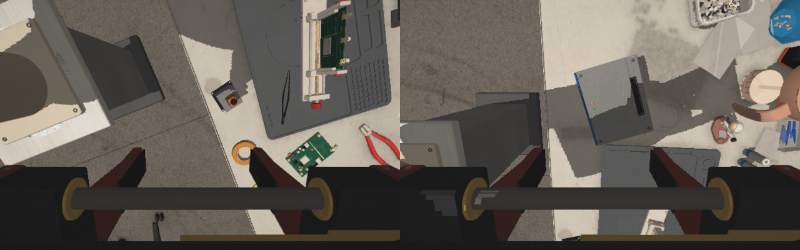

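Left half (wrist over holder): pin and holder at about (372,157) full-res, with the tape below it. Right half: dock, with its slot at about (379,152) full-res. Now extracting both numerically.

```bash
python3 - <<'E'
from h import *
H=pickle.load(open("pics/w_hold.pkl","rb"));D=pickle.load(open("pics/w_dock.pkl","rb"));T=pickle.load(open("pics/top0.pkl","rb"));S=pickle.load(open("pics/side0.pkl","rb"))
def rect(P,lab):
    r=cv2.minAreaRect((P[:,:2]*1000).astype(np.float32)); print(lab,np.round(r[0],1),np.round(r[1],1),round(r[2],1),len(P))
# dock top & slot, wrist & top
for I,lab,c in((D,'wrist',(379,152)),(T,'top',(252,207))):
    W=cloud(I); near=(np.hypot(W[...,0]-.545,W[...,1]-.215)<.13)
    rect(W[near&(abs(W[...,2]-.07)<.006)],lab+' docktop')
    print('z',np.median(W[near&(abs(W[...,2]-.07)<.01)][:,2]))
    g=I["pixels"].max(2); m=(near&(g<45)&(abs(W[...,2]-.06)<.03)).astype(np.uint8)
    n,L,st,ce=cv2.connectedComponentsWithStats(m)
    for k in range(1,n):
        if st[k,4]>15:
            v,u=np.nonzero(L==k); rect(ray(I,np.c_[u,v],.07),lab+f' dark {ce[k].round(1)}')
for I,lab in((H,'wrist'),(T,'top'),(S,'side')):
    W=cloud(I); near=np.hypot(W[...,0]-.426,W[...,1]+.188)<.06
    hsv=cv2.cvtColor(I["pixels"],cv2.COLOR_BGR2HSV); o=near&(hsv[...,0]<14)&(hsv[...,1]>120)&(W[...,2]>.04)
    v,u=np.nonzero(o); print(lab,'orange',u.mean(),v.mean(),o.sum(),'z',W[o][:,2].min(),W[o][:,2].max())
    t=near&(W[...,2]>.1)&(W[...,2]<.11); rect(W[t],lab+' handle top')
    t=near&(abs(W[...,2]-.06)<.004); rect(W[t],lab+' holder top')
x=H["pixels"][125:190,335:410]; cv2.imwrite("pics/c2.png",np.hstack([cv2.resize(x,None,fx=5,fy=5,interpolation=cv2.INTER_CUBIC)[:325,:375],cv2.resize(D["pixels"][110:175,345:425],None,fx=5,fy=5,interpolation=cv2.INTER_CUBIC)]))
E
```

```text
wrist docktop [534.4 215.1] [124.9 156.4] 16.0 11971
z 0.07072548882843875
wrist dark [379.3 155.7] [578.3 227.6] [12.8 76.6] 15.9 561
top docktop [534.3 214.3] [125.2 156.2] 16.1 1459
z 0.06974088330026804
top dark [247.1 194.4] [577.  228.1] [ 9.4 75. ] 16.1 53
wrist orange 457.4171164225135 278.8242097147263 1297 z 0.061250207840804094 0.4149503329827326
wrist handle top [ 428.7 -192.7] [15.9 16. ] 11.6 200
wrist holder top [ 428.9 -192.8] [40.2 40.2] 12.7 722
top orange 369.1212121212121 235.3939393939394 33 z 0.05732839260172726 0.11348545939679655
top handle top [ 428.5 -193.9] [14.1 16.7] 4.6 21
top holder top [ 429.4 -194. ] [39.5 41.1] 13.6 89
side orange 365.6794871794872 166.65384615384616 78 z 0.06138088346410058 0.11077470332064454
side handle top [ 430.4 -191.3] [13.4 17.2] 10.8 20
side holder top [ 430.3 -191.4] [39.9 45.9] 13.3 58
```

View pics/c2.png

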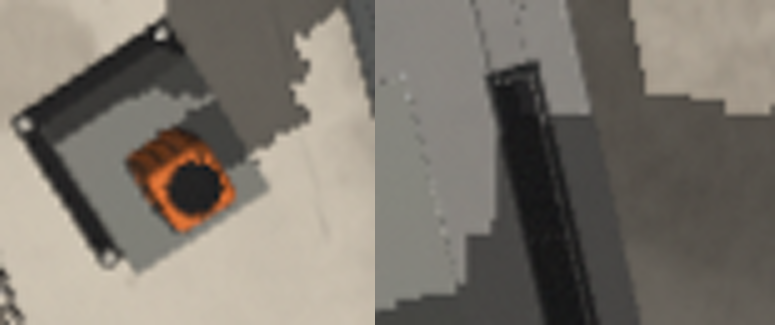

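Slot centre from the dock outline is (577.7,227.5) mm and from the dark mask (578.3,227.6). Dock yaw is 16°, its top is at z=0.070, and the top measures 124.9×156.4 mm with the drawer panel, which fits. The handle is at (428.8,-192.8) mm with yaw about 12.5° and measures 16×16 mm. Grasping next.

```bash
python3 - <<'E'
from h import *
y=np.radians(12.5); p=np.array([.4288,-.1928])
bot.reach([*p,.19],ori(y)); 
print(bot.line_to([*p,.066],max_speed=.1,stop_force=6))
w0=bot.set_gripper(0.0) ; s=telemetry.read_state(); print(s['time'],s['position'],s['width'],s['grasp_force'],s['wrist_force'])
print(bot.line_to([*p,.17],max_speed=.08,stop_force=8))
s=telemetry.read_state(); print(s['time'],s['position'],s['width'],s['grasp_force'],s['wrist_force'])
yd=np.radians(16); c=np.array([.5778,.2276]); q=c+ -.030*np.array([-np.sin(yd),np.cos(yd)])
bot.reach([*q,.17],ori(yd))
s=telemetry.read_state(); print(s['time'],s['position'],s['width'],s['wrist_force'])
I=shot("wrist","w3"); J=shot("side","s3"); K=shot("top","t3")
tip=[*s['position'][:2],s['position'][2]-.0555]; print(tip,proj(I,tip),proj(J,tip),proj(K,tip))
a=proj(J,tip).astype(int); j=cv2.resize(J["pixels"][a[1]-50:a[1]+60,a[0]-60:a[0]+60],(480,440),interpolation=cv2.INTER_CUBIC)
C=np.zeros((440,800,3),np.uint8); C[:,:480]=j; C[:200,480:]=cv2.resize(I["pixels"],(320,200)); cv2.imwrite("pics/c3.png",C)
E
```

```text
False
7.2667 [ 0.42881109 -0.19281454  0.06599517] 0.015603457103189396 29.999966025352478 [ 0.32342049 -0.25963601  0.57703774]
False
8.7167 [ 0.42847495 -0.19263742  0.16951651] 0.015839242030426505 29.999910593032837 [ 0.07090335  0.61828353 -0.35581272]
10.275 [0.5860132  0.19762423 0.16992264] 0.016472999356729634 [ 0.46809219 -0.69810466 -0.36556844]
[np.float64(0.586013200307749), np.float64(0.19762423434139678), np.float64(0.1144226398627185)] [316.03311846 222.96671471] [282.12412053 219.90386517] [254.54289191 189.1128394 ]
```

View pics/c3.png

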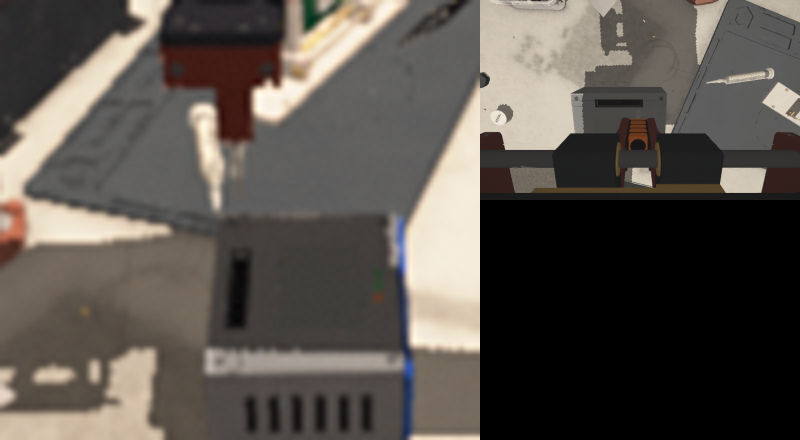

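The pin is held upright, and its tip in the side view at about (281,220) matches the prediction (282,220). Now inserting with a force guard.

```bash
python3 - <<'E'
from h import *
I=pickle.load(open("pics/w3.pkl","rb")); W=cloud(I); near=np.hypot(W[...,0]-.578,W[...,1]-.228)<.05
m=near&(I["pixels"].max(2)<45)&(W[...,2]<.08); v,u=np.nonzero(m); print(cv2.minAreaRect((ray(I,np.c_[u,v],.07)[:,:2]*1000).astype(np.float32)),m.sum())
yd=np.radians(16); c=np.array([.5778,.2276]); ax=np.array([-np.sin(yd),np.cos(yd)]); q=c-.030*ax
print(bot.line_to([*q,.136],max_speed=.1,stop_force=4))
hit=bot.line_to([*q,.1125],max_speed=.02,stop_force=3)
s=telemetry.read_state(); print('in',hit,s['time'],s['position'],s['wrist_force'],s['width'])
if not hit:
    hit=bot.line_to([*q,.102],max_speed=.01,stop_force=3)
    s=telemetry.read_state(); print('rubber',hit,s['time'],s['position'],s['wrist_force'])
E
```

```text
((577.9939575195312, 228.22097778320312), (11.85669231414795, 77.9575424194336), 15.905035018920898) 1337
False
in False 12.2417 [0.58617169 0.19880488 0.11264334] [-0.9033101   0.02846769 -0.98897679] 0.015926251519110358
rubber True 12.925 [0.58614299 0.19874346 0.10607696] [-0.29939804 -0.39945523  3.92494009]
```

```bash
python3 - <<'E'
from h import *
yd=np.radians(16); c=np.array([.5778,.2276]); ax=np.array([-np.sin(yd),np.cos(yd)])
p=telemetry.read_state()['position']; z=.1068
bot.line_to([*(c-.030*ax),z],max_speed=.02)
hit=bot.line_to([*(c+.028*ax),z],max_speed=.015,stop_force=2.5)
s=telemetry.read_state(); d=s['position'][:2]-c; print(hit,s['time'],s['position'],'along',d@ax,'across',d@[ax[1],-ax[0]],s['wrist_force'],s['width'])
E
```

```text
True 14.95 [0.58002442 0.2196456  0.10657819] along -0.008259392589690433 across -5.428292773848358e-05 [ 0.86280639 -1.29165184  2.51267037] 0.015765691194481752
```

```bash
python3 - <<'E'
from h import *
yd=np.radians(16); c=np.array([.5778,.2276]); ax=np.array([-np.sin(yd),np.cos(yd)])
p=telemetry.read_state()['position']
bot.line_to([*p[:2],.113],max_speed=.03)
q=c-.0013*ax
bot.line_to([*q,.113],max_speed=.03)
hit=bot.line_to([*q,.1045],max_speed=.01,stop_force=1.5)
s=telemetry.read_state(); print(hit,s['time'],s['position'],s['wrist_force'])
E
```

```text
True 16.2 [0.57826134 0.2263001  0.10940064] [ 0.06380686 -0.01248809  2.85780468]
```

Contact at 3.3 mm above the rubber level, so this is the tab. Pressing.

```bash
python3 - <<'E'
from h import *
p=telemetry.read_state()['position']
hit=bot.line_to([*p[:2],.0988],max_speed=.015,stop_force=10)
s=telemetry.read_state(); print(hit,s['time'],s['position'],s['wrist_force'])
K=shot("top","t4"); W=cloud(K); hsv=cv2.cvtColor(K["pixels"],cv2.COLOR_BGR2HSV)
m=(hsv[...,0]>100)&(hsv[...,0]<130)&(hsv[...,1]>120)&(np.hypot(W[...,0]-.5,W[...,1]-.21)<.15)
yd=np.radians(16); d=(W[m][:,:2]-[.5363,.2157])@[np.cos(yd),np.sin(yd)]; print(m.sum(),np.percentile(d,[2,50,98]))
E
```

```text
False 17.025 [0.57878035 0.22642523 0.09948498] [-0.64253196 -0.15358861  6.14576012]
33 [-0.09903014 -0.09811257  0.04607613]
```

The drawer front now sits at −98 mm from the dock centre, which is open (it was −64 shut). Withdrawing and returning the pin.

```bash
python3 - <<'E'
from h import *
p=telemetry.read_state()['position']; o=np.array([.4288,-.1928])
bot.line_to([*p[:2],.17],max_speed=.08)
bot.reach([*o,.17],ori(np.radians(12.5))); bot.sleep(.3)
J=shot("side","s5"); s=telemetry.read_state(); tip=[*s['position'][:2],s['position'][2]-.0555]; a=proj(J,tip); print(s['position'],s['wrist_force'],a); a=a.astype(int)
cv2.imwrite("pics/c5.png",np.hstack([cv2.resize(J["pixels"][a[1]-40:a[1]+40,a[0]-40:a[0]+40],(400,400),interpolation=cv2.INTER_CUBIC),cv2.resize(J["pixels"][190:290,250:350],(400,400),interpolation=cv2.INTER_CUBIC)]))
bot.line_to([*o,.121],max_speed=.08,stop_force=4)
hit=bot.line_to([*o,.100],max_speed=.03,stop_force=4)
s=telemetry.read_state(); print(hit,s['time'],s['position'],s['wrist_force'])
E
```

```text
[ 0.42901197 -0.19246433  0.16994537] [ 0.28461255 -0.17609278 -0.95373673] [366.66471634 158.28902377]
False 21.7167 [ 0.42890306 -0.19283931  0.10002249] [-0.6582555  -0.41024291 -0.99462662]
```

View pics/c5.png

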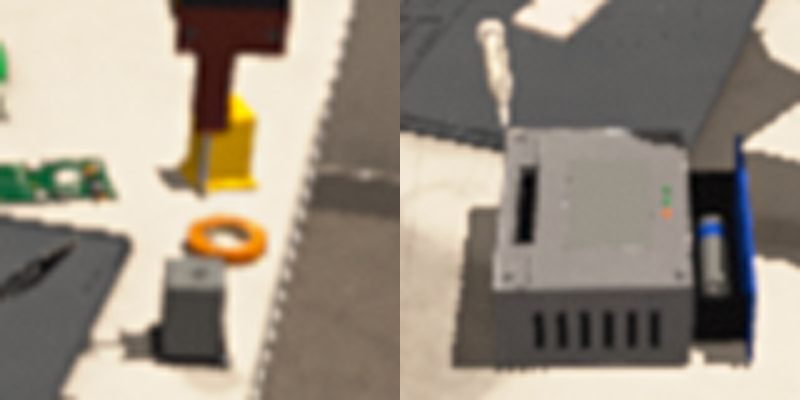

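The picture shows the drawer out with its cells visible (right), and the pin held upright over the grey holder (left). The pin is now about 16 mm into the bore with no contact. Seating it next.

```bash
python3 - <<'E'
from h import *
o=np.array([.4288,-.1928])
bot.line_to([*o,.070],max_speed=.04,stop_force=5)
hit=bot.line_to([*o,.0635],max_speed=.01,stop_force=4)
s=telemetry.read_state(); print(hit,s['time'],s['position'],s['wrist_force'])
bot.set_gripper(.05); bot.sleep(.3)
s=telemetry.read_state(); bot.line_to([*o,.2],max_speed=.1)
bot.reach([.36,-.19,.32],ori(1.2)); bot.sleep(.3)
H=shot("wrist","w6"); W=cloud(H); near=np.hypot(W[...,0]-.4288,W[...,1]+.1928)<.05
t=near&(W[...,2]>.09)&(W[...,2]<.125); print(cv2.minAreaRect((W[t][:,:2]*1000).astype(np.float32)),np.median(W[t][:,2]),t.sum())
H0=pickle.load(open("pics/w_hold.pkl","rb")); W=cloud(H0); t=near&(W[...,2]>.09)&(W[...,2]<.125); print('before',np.median(W[t][:,2]))
K=shot("top","t6"); s=telemetry.read_state(); print(s['time'],s['position'],s['wrist_force'])
T=pickle.load(open("pics/top0.pkl","rb"))
C=np.vstack([I["pixels"][130:260,160:480] for I in(T,K)]); C=np.hstack([cv2.resize(C,(500,406)),cv2.resize(H["pixels"][120:200,330:390],(300,406))]); cv2.imwrite("pics/c6.png",C)
E
```

```text
True 23.0917 [ 0.42888164 -0.19284253  0.06594102] [-0.68884374  0.53072155  5.97212557]
((428.78765869140625, -192.4593963623047), (16.189180374145508, 16.244359970092773), 12.183981895446777) 0.10600706102099842 231
before 0.10562109557257318
26.975 [ 0.36002106 -0.18995672  0.31972352] [-0.63851846  0.40980824  0.20498694]
```

View pics/c6.png

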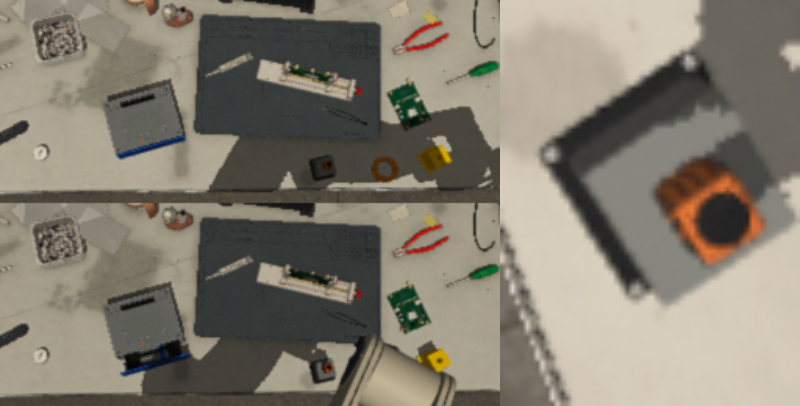

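The pin is fully home, with its top at 0.106 m now against 0.1056 m before. The drawer is open, and the tin and syringe are where they were. The arm hides the tape in this top view, but nothing came near it.

```bash
python3 -c "
from cell import hand_in; print(hand_in())"
```

```text
the job is handed in; nothing more can be done
None
```

The job is handed in: the latch tab was found and pressed, the drawer sprang fully open (about 35 mm), and the pin is back in its holder, fully down, after about 27 s with readings on the dock no higher than about 6 N.

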